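Take the lift-off lid of the garnish station to the drying rack

TASK

Take the black lid off the garnish station: tip it up by its front lip until it stands upright on its hinges, then lift it straight up off the pins, keeping it upright. Stand it, hinge side down, in one of the two empty slots of the drying rack: set it down, do not drop it, and let go. Leave the other things where they are.

Things in the scene. Friction and masses are not known exactly. Their poses are not given: they have to be found in the camera images.
- lid_lip (a point): Middle of the lid's lip, its rounded full-width front edge (200 mm wide, 12 mm thick), half-way through the thickness and 10 mm behind the foremost edge. Shut, the lip overhangs the station's front wall by 24 mm with free space underneath; its underside is 79 mm above the counter. Upright, the lip is the lid's top edge. Same axes as lid.
- lid: Black lid, loose, about 0.35 kg, 200 mm wide (y), 182 mm from hinge axis to lip edge. Origin on the hinge axis, mid-width. Shut: x points to the hinge side, z up. The lip is at x = -172 mm. Plate z -3 to +4 mm, lip -4 to +8 mm; a rib hangs 9 mm below it at x = -147 mm. Upright: x points down, z away from the robot. Tipped just past upright it rests leaning 5 degrees back on rubber stops, else it falls shut.
- lid_hinge (a point): The lid's hinge axis, mid-width (origin of lid). Here at y = +-72 mm two grey C-shaped hooks, each 14 mm wide and 19 mm thick, reach 9 mm past the axis, open towards the lid's x: trapped on the pins when shut; upright, they lift straight up off them. Nothing else holds the lid; it turns freely on the pins.
- pins (a point): Half-way between the station's two fixed brass hinge pins, on their common axis (8 mm thick, 31 mm long, at y = +-72 mm, along the station's y), 83 mm above the counter and 88 mm behind the station's centre. The rubber lid stops stand behind the pins, up to 55 mm above them. Same axes as station.
- station: The garnish station, fixed to the counter: an open stainless steel box 140 mm deep (x), 210 mm wide (y), 80 mm high, with three white inserts and the lid on it. Origin: centre of its underside; x points from its front (lip side, towards the robot) to the hinge side.
- rack: The drying rack, fixed to the counter: a grey drip tray 200 mm (x) by 230 mm (y), with four upright wire dividers (U-shaped hoops, 5 mm wire, 170 mm wide along y, tops 102 mm above the counter) spaced 48 mm along x, which make three slots 43 mm wide. Origin: centre of its underside.
- slot_front (a point): Centre of the tray's floor (8 mm above the counter) in the rack's front slot, nearest the robot: empty. Same axes as the rack.
- slot_mid (a point): The same for the middle slot: empty.
- board: A red chopping board, 160 x 105 x 15 mm, loose, standing on edge in the rack's back slot; its top is 113 mm above the counter. Origin: middle of its lower edge.
- mug_a: White mug, 62 mm wide, 60 mm high, loose, between the station and the rack. Origin: centre of its underside.
- mug_b: White mug, the same, nearer the robot.
- soap: Green soap bottle, 60 mm wide, 150 mm high, loose, beyond the gap between station and rack. Origin: centre of its underside.
- tub: Cream plastic tub, 100 x 130 x 65 mm, loose, to the left of the robot's front. Origin: centre of its underside.
- brush: Blue washing-up brush, 200 mm long, 32 mm high, lying bristles down at the far side. Origin: on the counter under the middle of its length.
- bowl: Blue bowl, 120 mm wide, 50 mm high, loose, to the right of the robot's front. Origin: centre of its underside.

How it is judged:
By the outcome, as a careful person would: the job done as asked, in the order asked, and still so for the second after the job is handed in, with the robot touching nothing.
It also fails if it takes over 72 s, if anything falls off the work surface, if the arm or the gripper's body presses on something with over 40 N, if the wrist force passes 120 N, or if a joint passes its speed limit or range.

ROBOT

A 7-joint arm with a two-finger parallel gripper is mounted at the origin on the work surface. World frame = base frame: x ahead of the robot, y to its left, z up, the work surface at z = 0. Lengths are in m, angles in rad, forces in N, time in s.
With the tool pointing down it reaches from about 0.4 to 0.9 m from the base axis. Payload 5.5 kg.
Tool frame: the origin (TCP) lies at the very end of the fingers, on their centre line; the grasp point (between the pads) lies 19 mm behind it; z points along the fingers, y is the direction in which the jaws open and shut (so a half turn about z gives the same grasp; the last joint's range is limited). The gripper opens to 85 mm and grips with 20 to 120 N. Pads are 22 mm wide; open, the fingers measure 114 mm over their backs; the gripper's body (76 mm by 85 mm) begins 54 mm behind the grasp point. The pads swing forward as they close: fully open they stand 13 mm farther back than shut.
Start: joints at [1.469, 0.501, -0.427, 1.55, 0.221, 1.138, -0.21], TCP at [0.232, -0.607, 0.231] pointing down, gripper open.
Joint ranges: [-2.88, 2.88], [-0.31, 2.03], [-1.54, 1.56], [0.2, 2.42], [-1.41, 4.55], [0.19, 2.02], [-2.57, 2.57]. Speed limits (rad/s): [2.57, 2.57, 3.14, 3.14, 3.14, 3.14, 3.14].

INTERFACE

Orientations are given as a unit quaternion [x, y, z, w].
In Python, from rig import bot, gripper_to, kin, optics gives the robot as it stands. The module is installed in compiled form; this text tells all that it offers. Calls block until the motion is done:
- bot.move_to(position, orientation): joint-space move of the TCP to a pose.
- bot.line_to(position, attitude=None, max_speed=0.15): straight line of the TCP; attitude=None keeps the orientation; max_speed is the mean speed in m/s.
- bot.set_joints(angles): joint-space move.
- gripper_to(opening): finger opening in m; the grip force is fixed at half the most; returns when the fingers have stopped.
- bot.wait(seconds).
- kin.ik(position, orientation): joint angles nearest the present ones, or None.
- bot.get_obs(): the state.
- optics.capture(name): name is "side" or "top"; returns a dict with "frame" (384x512x3 uint8, red, green, blue), "fx", "fy", "cx", "cy" (pixels), "R" (3x3) and "t" (3): a world point X has camera coordinates R X + t. Camera axes: x right, y down, z forward; pixel columns grow to the right and rows downward; lengths in m; the calibration is good to about 2 mm. A picture is of the moment at which its call begins. There is no depth.
A pose or a line that the arm cannot do raises bot.IKError and nothing moves.
- bot.close_job(): hands the job in, once; it reports no verdict.
The state is a dict: "time_s": time; "joint_pos": joint angles; "dq": joint speeds; "joint_efforts": joint torques, N m; "position": TCP position; "eef_rot": TCP orientation; "ft_force": force on the tool from outside, world axes, zero at the start; "torque": the same for the moment, N m; "finger_gap": finger opening in m.
Only numpy, scipy, OpenCV 4.12 (cv2) and the standard library are available. Lean on these libraries where they do the work, as an engineer would, in place of code of your own. Each camera call takes 0.05 s, during which the arm holds its last target.

## Working session

There is one attempt and no reset: what is moved stays moved. The work goes in short steps, each a Python script; the robot and the scene stay as the last script left them, time stands still between calls to the robot, and variables do not carry over. Pictures are saved under pics/ and viewed, and the job is handed in when it is done.

```bash
mkdir -p pics; ls; python3 - <<'E'
from rig import bot, gripper_to, kin, optics
import cv2
for n in ("side","top"):
    c=optics.capture(n); cv2.imwrite(f"pics/{n}0.png",c["frame"][:,:,::-1])
    print(n,c["fx"],c["fy"],c["cx"],c["cy"],c["R"],c["t"])
o=bot.get_obs(); print(o)
E
```

```text
pics
side 355.1488731275617 355.1488731275617 255.62186517851035 190.31224904644677 [[-0.76377661 -0.64543888  0.00734448]
 [-0.35673346  0.41260122 -0.83815361]
 [ 0.53794659 -0.64278214 -0.5453848 ]] [0.41228076 0.24481661 0.6935426 ]
top 381.1835312925201 381.1835312925201 251.67961070225184 187.10221171662707 [[ 0.01142242 -0.99980642  0.01602006]
 [-0.9939809  -0.01309867 -0.10876762]
 [ 0.1089564  -0.01468125 -0.99393811]] [-0.00262926  0.54960694  1.24546515]
{'time_s': 0.1, 'joint_pos': array([ 1.46921192,  0.5017616 , -0.4268017 ,  1.55133786,  0.22079761,
        1.13831455, -0.21031537]), 'dq': array([ 4.03322068e-06, -2.42675076e-03,  3.27522427e-04, -1.57441428e-03,
        2.14505576e-03,  6.13752529e-04,  8.80651309e-04]), 'joint_efforts': array([-1.10078792e-02, -5.70817673e+01, -5.83864197e+00, -2.81749910e+01,
        1.05302452e-02,  5.56767525e-03, -2.76851029e-05]), 'position': array([ 0.23162244, -0.60666015,  0.23036101]), 'eef_rot': array([ 9.83409919e-01,  1.81395008e-01, -1.30694272e-04, -8.74857595e-04]), 'ft_force': array([-0.30477782,  0.1601083 ,  0.25740784]), 'torque': array([ 0.01620759, -0.00529016,  0.10053199]), 'finger_gap': 0.08544318662306255}
```

View pics/side0.png

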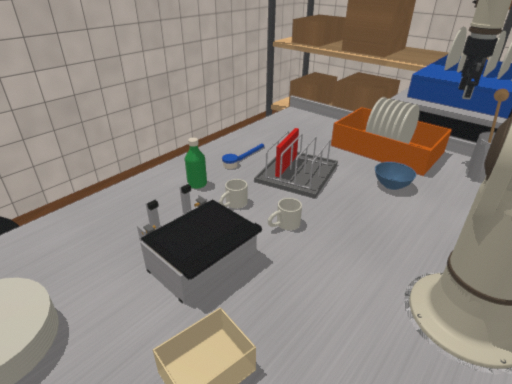

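View pics/top0.png

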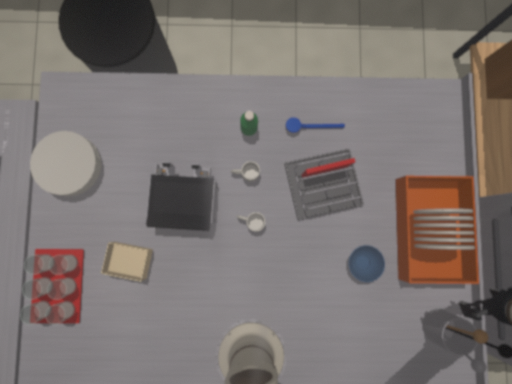

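The top view shows the black lid at about (148–215, 175–230) with the stops and hinges above it. The rack is at about (285–362, 150–220) and is slightly rotated, with the red board in the back slot. Next I'll measure.

```bash
cat > h.py <<'E'
import numpy as np, cv2
from rig import bot, gripper_to, kin, optics
from scipy.spatial.transform import Rotation as Rn
def ray(c,px,z):
    px=np.atleast_2d(np.array(px,float))
    R=np.array(c["R"]);t=np.array(c["t"]); o=-R.T@t
    d=np.c_[(px[:,0]-c["cx"])/c["fx"],(px[:,1]-c["cy"])/c["fy"],np.ones(len(px))]@R
    return o+d*((z-o[2])/d[:,2])[:,None]
def proj(c,X):
    X=np.atleast_2d(X)@np.array(c["R"]).T+np.array(c["t"])
    return np.c_[X[:,0]/X[:,2]*c["fx"]+c["cx"],X[:,1]/X[:,2]*c["fy"]+c["cy"]]
def crop(c,x0,y0,x1,y1,k,name,pts=None):
    im=cv2.resize(c["frame"][y0:y1,x0:x1,::-1],None,fx=k,fy=k,interpolation=cv2.INTER_CUBIC)
    if pts is not None:
        for p in proj(c,pts): cv2.circle(im,tuple(int(round(v)) for v in ((p[0]-x0+.5)*k,(p[1]-y0+.5)*k)),2,(255,0,255),-1)
    cv2.imwrite("pics/"+name,im)
E
python3 - <<'E'
from h import *
t=optics.capture("top"); s=optics.capture("side")
crop(t,140,140,370,240,3,"t1.png"); crop(s,130,120,350,300,3,"s1.png")
g=t["frame"].astype(int).max(2)
m=((g<60)).astype(np.uint8); m[:, :130]=0;m[:160]=0;m[:,235:]=0;m[240:]=0
n,l,st,ce=cv2.connectedComponentsWithStats(m)
i=1+np.argmax(st[1:,4]); print(st[i])
cn=max(cv2.findContours((l==i).astype(np.uint8),0,2)[0],key=cv2.contourArea)
r=cv2.minAreaRect(cn); b=cv2.boxPoints(r); print(r,b); print(ray(t,b,.088))
E
```

```text
[ 148  176   57   54 2480]
((177.83450317382812, 202.48623657226562), (56.38788604736328, 50.657745361328125), 4.763641834259033) [[147.63449 225.38623]
 [151.8414  174.90347]
 [208.03452 179.58624]
 [203.8276  230.069  ]]
[[0.41782967 0.33079678 0.088     ]
 [0.57819406 0.32400072 0.088     ]
 [0.56555041 0.1446703  0.088     ]
 [0.40520578 0.15406691 0.088     ]]
```

View pics/t1.png

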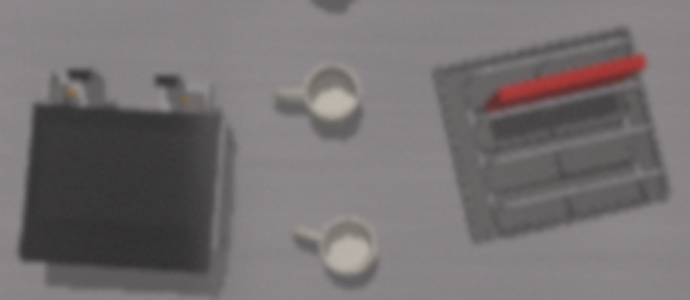

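View pics/s1.png

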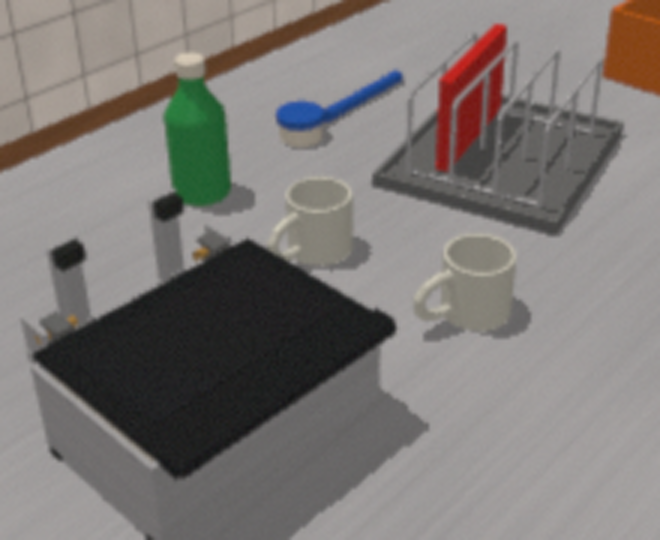

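```bash
python3 - <<'E'
from h import *
t=optics.capture("top"); s=optics.capture("side")
g=t["frame"].astype(int).max(2)
print(g[202,140:225]); print(g[165:240,170]); print(g[165:240,200])
for c,th,roi in((t,80,(140,168,222,240)),(s,50,(130,195,270,290))):
    g=c["frame"].astype(int).max(2)
    m=(g<th).astype(np.uint8)
    mm=np.zeros_like(m);x0,y0,x1,y1=roi;mm[y0:y1,x0:x1]=m[y0:y1,x0:x1]
    n,l,st,ce=cv2.connectedComponentsWithStats(mm)
    i=1+np.argmax(st[1:,4]); k=cv2.morphologyEx((l==i).astype(np.uint8),cv2.MORPH_OPEN,np.ones((5,5)))
    cn=max(cv2.findContours(k,0,2)[0],key=cv2.contourArea)
    q=cv2.approxPolyDP(cv2.convexHull(cn),4,True)[:,0]; print(st[i],q.tolist())
    print(ray(c,q,.087).round(4))
    r=cv2.minAreaRect(cn);print(r)
E
```

```text
[137 138 136 137 138 137 137 129 102  73  59  53  57  57  57  59  58  56
  59  59  56  58  56  56  57  57  57  57  57  56  57  57  56  56  56  56
  58  58  56  56  56  56  57  57  57  56  58  57  58  57  57  55  59  56
  57  59  57  57  59  60  60  60  62  63  66  67  66  69  71  74  79  96
 112 114 103 100 103 109 124 130 134 134 135 136 137]
[ 80  86  91  98  98  99  99 100 101  98  84  66  58  54  55  55  54  56
  58  58  58  59  58  58  57  56  58  58  58  57  57  56  55  56  57  57
  56  57  57  55  57  55  58  57  55  56  56  54  54  50  51  51  50  53
  52  53  52  54  53  51  54  55  57  74  86  94  94  95  94  96 102 115
 127 133 134]
[120 110 101 100 101 102 103 105 107 104 101  94  81  68  62  59  59  60
  59  59  62  62  62  60  60  61  62  60  59  62  61  60  62  61  62  62
  61  60  60  59  59  59  59  59  58  59  59  58  59  57  56  56  56  54
  56  53  56  56  53  54  55  55  54  56  60  76  89  94  95  94  95  96
 103 117 130]
[ 147  174   64   57 3221] [[152, 175], [208, 179], [208, 230], [148, 226]]
[[0.578  0.3237 0.087 ]
 [0.5676 0.1449 0.087 ]
 [0.4056 0.1411 0.087 ]
 [0.4159 0.3298 0.087 ]]
((179.43112182617188, 202.6800994873047), (62.27383041381836, 53.00293731689453), 4.236394882202148)
[ 142  201  119   78 4785] [[259, 226], [254, 235], [193, 277], [144, 241], [150, 232], [210, 201]]
[[0.417  0.1348 0.087 ]
 [0.4056 0.1652 0.087 ]
 [0.4137 0.3296 0.087 ]
 [0.5667 0.3291 0.087 ]
 [0.5816 0.3035 0.087 ]
 [0.569  0.1383 0.087 ]]
((201.68966674804688, 233.77587890625), (61.49413299560547, 103.26275634765625), 55.491477966308594)
```

```bash
cat >> h.py <<'E'
def cross(v,th):
    "subpixel index where v first exceeds th"
    i=int(np.argmax(v>th)); return i-1+(th-v[i-1])/(v[i]-v[i-1])
E
python3 - <<'E'
from h import *
fr=[optics.capture("top") for _ in range(4)]; t=fr[0]
g=np.mean([f["frame"].astype(float).max(2) for f in fr],0)
L=[];Rr=[];F=[];B=[]
for r in range(185,220): L.append((180-cross(g[r,180:130:-1],95),r)); Rr.append((190+cross(g[r,190:225],88),r))
for c in range(155,205): F.append((c,210+cross(g[210:240,c],75))); B.append((c,190-cross(g[190:165:-1,c],80)))
F=[f for f in F if f[1]<235]
def fit(P,z):
    W=ray(t,P,z)[:,:2]; vx,vy,x0,y0=cv2.fitLine(W.astype(np.float32),cv2.DIST_HUBER,0,.001,.001).ravel(); 
    a=np.degrees(np.arctan2(vy,vx)); print(a,(x0,y0), np.std((W-[x0,y0])@[-vy,vx])); return a,np.array([x0,y0])
a,l=fit(L,.087);b,r=fit(Rr,.087);c,f=fit(F,.085);d,k=fit(B,.087)
for th in (c+90,c-90,a):
    th=np.radians(th); ux=np.array([np.cos(th),np.sin(th)]); 
    if ux[0]<0: continue
    uy=np.array([-ux[1],ux[0]])
    print(np.degrees(th),"width",(l-r)@uy,"mid y",((l+r)/2)@uy,"front",f@ux,"back",k@ux)
    y=((l+r)/2)@uy
    print("lip",ux*(f@ux+.01)+uy*y,"hinge",ux*(f@ux+.182)+uy*y)
# brass pins
for n in("top","side"):
    cc=optics.capture(n);h=cv2.cvtColor(cc["frame"],cv2.COLOR_RGB2HSV)
    m=cv2.inRange(h,(8,90,60),(28,255,255)); n_,l_,st,ce=cv2.connectedComponentsWithStats(m)
    for i in range(1,n_):
        if 120<ce[i][0]<220 and 150<ce[i][1]<260: print(n,st[i],ce[i],ray(cc,ce[i],.083))
E
```

```text
-3.1349614 (np.float32(0.49003115), np.float32(0.33209077)) 0.00026977255358678095
-2.3420713 (np.float32(0.49096522), np.float32(0.13507652)) 0.0003703955031088835
86.98932 (np.float32(0.40866882), np.float32(0.24112336)) 0.0004360428044449061
86.20758 (np.float32(0.5748059), np.float32(0.22423287)) 0.0014035069810176238
-3.0106812 width 0.19669326 mid y 0.25902325 front 0.39544043 back 0.56223536
lip [0.41848525 0.23737115] hinge [0.59024787 0.22833735]
-3.1349614 width 0.19666833 mid y 0.26005852 front 0.39487067 back 0.5616828
lip [0.4184869  0.23752773] hinge [0.5902295  0.22812137]
side [195 202   5   4  14] [197.07142857 203.85714286] [[0.5881903  0.16327308 0.083     ]]
side [153 225   3   4   9] [153.88888889 226.33333333] [[0.59579512 0.28369698 0.083     ]]
```

```bash
python3 - <<'E'
from h import *
for n,roi,th in(("top",(278,143,368,226),112),("side",(250,125,345,200),95)):
    fr=[optics.capture(n) for _ in range(3)]; c=fr[0]
    im=np.mean([f["frame"].astype(float) for f in fr],0)
    g=im.max(2); x0,y0,x1,y1=roi
    print(g[y0+40,x0:x1].astype(int))
    m=((g<th)|(im[:,:,0]>im[:,:,1]+40)).astype(np.uint8); mm=np.zeros_like(m); mm[y0:y1,x0:x1]=m[y0:y1,x0:x1]
    mm=cv2.morphologyEx(mm,cv2.MORPH_CLOSE,np.ones((5,5)))
    k=cv2.connectedComponentsWithStats(mm); i=1+np.argmax(k[2][1:,4])
    b=(k[1]==i).astype(np.uint8); cn=max(cv2.findContours(b,0,1)[0],key=cv2.contourArea)
    q=cv2.approxPolyDP(cv2.convexHull(cn),3,True)[:,0];print(n,q.tolist()); print(ray(c,q,.008).round(4))
    if n=="top":
        r=cv2.minAreaRect(cn); B=cv2.boxPoints(r); W=ray(c,B,.006); print(r,W.round(4),W.mean(0), [np.linalg.norm(W[i]-W[i-1]) for i in range(4)])
E
```

```text
[136 136 135 136 137 136 137 137 136 130 116 105 102 101 102 103 104 103
 103 102 100 100 102 102  99  90  81  75  73  72  74  73  74  73  73  73
  74  75  76  76  79  82  85  85  83  81  83  89  94  93  91  90  90  91
  90  88  88  90  91  91  94  96  98 101 101 103 105 106 109 116 120 121
 117 116 114 113 110 103  97 102 117 129 135 136 136 135 135 136 136 135]
top [[349, 150], [355, 160], [362, 205], [298, 220], [284, 164]]
[[ 0.6854 -0.331   0.008 ]
 [ 0.6506 -0.3512  0.008 ]
 [ 0.4957 -0.3723  0.008 ]
 [ 0.4423 -0.154   0.008 ]
 [ 0.6332 -0.1062  0.008 ]]
((324.35882568359375, 184.36471557617188), (60.306671142578125, 70.3939437866211), 77.47119140625) [[ 0.6385 -0.1045  0.006 ]
 [ 0.6955 -0.3427  0.006 ]
 [ 0.492  -0.384   0.006 ]
 [ 0.4374 -0.1493  0.006 ]] [ 0.56586389 -0.24513774  0.006     ] [np.float64(0.20604772146751643), np.float64(0.24494332860910728), np.float64(0.207650004249897), np.float64(0.24092293149307914)]
[156 157 157 157 156 156 156 157 157 157 157 157 158 159 158 137 114  98
  77  70  78  94 100 100 101 115 126 130 129 129 119 112 120 122 121 121
 122 120 114  97 105  96  75  69  72  96 105  79  68  69  77  94  93  80
  99 109 102 101 100 100 101 108 109 102 100 100 100  99  95 101 108  88
  96  98  99 100 101 100  84  81  79  82  92  89  73  68  78 105 127 154
 160 160 158 158 158]
side [[294, 128], [336, 163], [315, 197], [254, 180], [276, 146]]
[[ 0.775  -0.5193  0.008 ]
 [ 0.4979 -0.3692  0.008 ]
 [ 0.4417 -0.1486  0.008 ]
 [ 0.6353 -0.1051  0.008 ]
 [ 0.7292 -0.3397  0.008 ]]
```

```bash
cat >> h.py <<'E'
YAW=np.radians(-3.0)
HINGE=np.array([.5903,.2283,.083])
RACK=np.array([.5655,-.238,0.]); RYAW=np.radians(13.6)
def tool(alpha,yaw,flip=1):
    "tool z pitched alpha deg below horizontal, heading yaw; jaws in the vertical plane"
    a=np.radians(alpha);u=np.array([np.cos(yaw),np.sin(yaw),0]);k=np.array([0,0,1.])
    z=np.cos(a)*u-np.sin(a)*k; y=flip*(np.sin(a)*u+np.cos(a)*k)
    return Rn.from_matrix(np.c_[np.cross(y,z),y,z])
def lidpt(x,z,phi,yaw=None,hinge=None):
    "lid point (mid width) at opening phi deg"
    yaw=YAW if yaw is None else yaw; H=HINGE if hinge is None else hinge
    p=np.radians(phi);u=np.array([np.cos(yaw),np.sin(yaw),0]);k=np.array([0,0,1.])
    ex=np.cos(p)*u-np.sin(p)*k; ez=np.sin(p)*u+np.cos(p)*k
    return H+x*ex+z*ez
E
python3 - <<'E'
from h import *
for f in(1,-1):
  print("flip",f)
  for phi in (0,10,20,30,45,60,75,90,95):
    out=[]
    P=lidpt(-.176,.002,phi)
    for al in range(0,111,10):
        R=tool(al,YAW,f); p=P+R.apply([0,0,.019])
        q=kin.ik(p,R.as_quat()); out.append('.' if q is None else 'X')
    print(phi,' '.join(out))
E
```

```text
flip 1
0 . . . . . . X X X X X X
10 . . . . . . X X X X X X
20 . . . . . . X X X X X X
30 . . . . . . X X X X X X
45 . . . . . X X X X X X X
60 . . . . X X X X X X X X
75 . . X X X X X X X X X X
90 X X X X X X X X X X X X
95 X X X X X X X X X X X X
flip -1
0 X . . . . . X X X X X X
10 X . . . . . X X X X X X
20 . . . . . . X X X X X X
30 . . . . . . X X X X X X
45 . . . . . X X X X X X X
60 . . . . X X X X X X X X
75 . . . X X X X X X X X X
90 X X X X X X X X X X X X
95 X X X X X X X X X X X X
```

```bash
cat >> h.py <<'E'
def retreat(g): return .013*(g/.085)**1.5
def pose(phi,alpha,g,s,flip,gap=0.0,yaw=None):
    "TCP pose with rear finger's inner face touching the lip round (r=6 mm), s behind the tip"
    yaw=YAW if yaw is None else yaw
    R=tool(alpha,yaw,1); C=lidpt(-.176,.002,phi)
    n=R.as_matrix()[:,1]; d=R.as_matrix()[:,2]
    p=C+n*(g/2-.006-gap)+d*(s+retreat(g))
    return p,tool(alpha,yaw,flip).as_quat()
E
python3 - <<'E'
from h import *
for f in(1,-1):
  for phi in (0,15,30,45,60):
    for al in range(40,80,1):
        if kin.ik(*pose(phi,al,.05,.012,f)) is not None: print(f,phi,"min alpha",al,kin.ik(*pose(phi,al,.05,.012,f)).round(2)); break
for f in (1,-1):
  for al in (56,65):
    p,q=pose(0,al,.05,.012,f); print(f,al,p.round(3),kin.ik(p,q))
  print(kin.ik(*pose(95,95,.05,.02,f)))
  R=tool(90,RYAW,f).as_quat(); print("rack",kin.ik(RACK+[-.047,-.011,.17],R),kin.ik(RACK+[-.047,-.011,.36],R))
print(bot.get_obs()["time_s"])
t=optics.capture("top");s=optics.capture("side")
def rk(x,y,z): return RACK+np.array([x*np.cos(RYAW)-y*np.sin(RYAW),x*np.sin(RYAW)+y*np.cos(RYAW),z])
pts=[rk(x,y,z) for x in(-.072,-.024,.024,.072) for y,z in((-.0825,.0995),(.0825,.0995),(0,.0995),(.0825,.008),(-.0825,.008))]
pts+=[rk(x,y,.008) for x in(-.1,.1) for y in (-.115,.115)]
pts+=[lidpt(x,z,0)+y*np.array([-np.sin(YAW),np.cos(YAW),0]) for x,z in((-.182,.002),(0,0)) for y in(-.1,-.072,0,.072,.1)]
crop(t,140,140,370,240,3,"t2.png",pts); crop(s,130,120,350,300,3,"s2.png",pts)
E
```

```text
1 0 min alpha 56 [ 0.21  0.86 -1.3   2.4   1.75  1.24 -2.29]
1 15 min alpha 53 [ 0.21  0.65 -1.3   2.4   1.65  1.12 -2.26]
1 30 min alpha 48 [ 0.22  0.51 -1.29  2.39  1.62  1.06 -2.25]
1 45 min alpha 41 [ 0.23  0.46 -1.29  2.39  1.69  1.1  -2.29]
1 60 min alpha 40 [ 0.3   0.42 -1.29  2.33  1.68  1.03 -2.18]
-1 0 min alpha 56 [ 0.06  0.64 -1.08  2.4   1.7   0.99  0.8 ]
-1 15 min alpha 53 [ 0.06  0.48 -1.08  2.4   1.6   0.92  0.85]
-1 30 min alpha 48 [ 0.07  0.37 -1.08  2.39  1.58  0.9   0.87]
-1 45 min alpha 41 [ 0.07  0.33 -1.08  2.39  1.66  0.95  0.83]
-1 60 min alpha 40 [ 0.15  0.3  -1.08  2.33  1.64  0.89  0.93]
1 56 [0.44  0.236 0.081] [ 0.20633673  0.85927229 -1.30287664  2.39522329  1.75089798  1.24078048
 -2.28589593]
1 65 [0.439 0.236 0.077] [-0.19801538  0.41098256 -0.64833363  2.3266535   1.33731402  0.57461611
 -2.02010696]
[ 0.35576096  0.97404595 -1.37736361  1.41399754  0.87573063  1.5466153
 -1.02520236]
rack [ 1.05491138  0.55306554 -0.86848684  1.78988615  0.48722408  1.02843311
  0.23717445] [ 1.13767206  0.37408651 -0.96802675  1.56402741  0.31233984  1.36855856
  0.37611599]
-1 56 [0.44  0.236 0.081] [ 0.06438272  0.64255484 -1.08373768  2.39788482  1.6990106   0.99423771
  0.79847924]
-1 65 [0.439 0.236 0.077] [ 0.15267742  0.60225471 -1.08376414  2.31796854  1.47083456  0.83881792
  1.07779719]
[ 0.340158    0.9248916  -1.30532257  1.41449789  0.8141978   1.50492235
  2.15117858]
rack [-0.27449487  0.55561241  0.90749325  1.83453491 -0.51433193  1.00626565
 -2.05797235] [-0.44058699  0.40373095  1.13591154  1.6140543  -0.37258625  1.36420617
 -2.16178635]
0.9
```

View pics/t2.png

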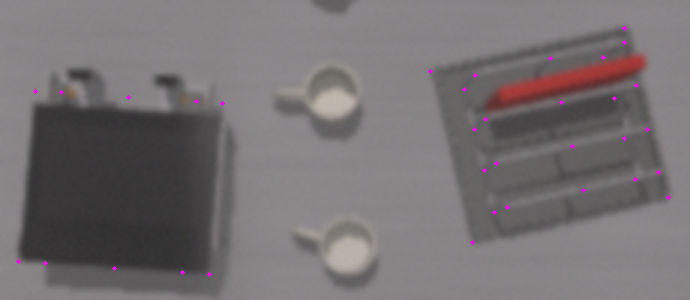

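View pics/s2.png

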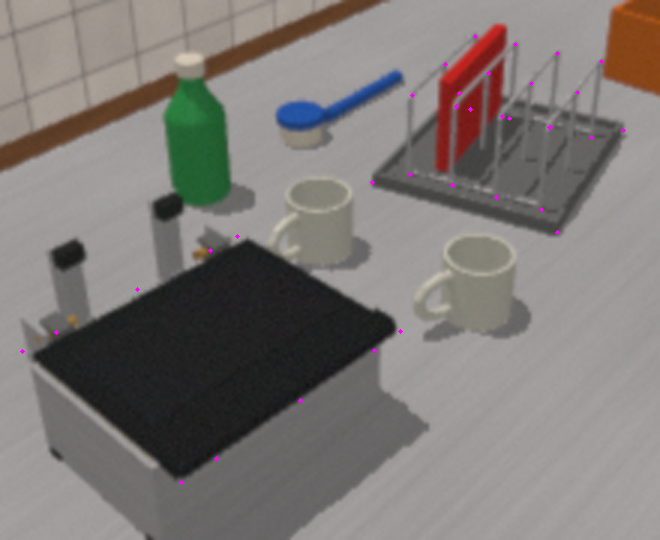

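```bash
python3 - <<'E'
from h import *
G=.06
gripper_to(G); print(bot.get_obs()["finger_gap"])
p,q=pose(0,60,G,.012,1,gap=.005)
d=Rn.from_quat(q).apply([0,0,1])
pre=p-d*.09
hi=pre+[0,0,.12]
# choose joint solution in one family
q0=np.array(bot.get_obs()["joint_pos"])
print(kin.ik(hi,q),kin.ik(pre,q))
bot.move_to(hi,q); print(bot.get_obs()["joint_pos"].round(2), kin.ik(pre,q).round(2),kin.ik(p,q).round(2))
bot.line_to(pre,max_speed=.15)
o=bot.get_obs(); print(o["time_s"],o["position"],pre,o["joint_pos"].round(2),o["ft_force"])
s=optics.capture("side"); crop(s,80,60,400,300,2.5,"s3.png")
E
```

```text
0.060276349319134746
[ 0.48066093 -0.29340095 -1.19884953  2.25764086  0.16612021  0.62552116
 -0.92444744] [-0.11024684  0.18150424 -0.86726649  2.39090895  1.1203922   0.64556005
 -1.93486963]
[ 0.48 -0.29 -1.2   2.26  0.17  0.63 -0.92] [-0.31  0.15 -0.65  2.4   1.08  0.6  -1.9 ] [-0.84  0.35  0.02  2.39  1.45  0.39 -2.25]Traceback (most recent call last):
  File "<stdin>", line 12, in <module>
rig.IKError: the arm cannot follow that straight line within its joint ranges
```

```bash
python3 - <<'E'
from h import *
G=.06
s=optics.capture("side"); crop(s,80,0,400,240,2.5,"s3.png")
for al in (60,63,66,70):
    p,q=pose(0,al,G,.012,1,gap=.005); d=Rn.from_quat(q).apply([0,0,1])
    for b in(0,.03,.06,.09,.12):
        for f in(1,-1):
            r=kin.ik(p-d*b,tool(al,YAW,f).as_quat()); print(al,b,f,None if r is None else r.round(2))
E
```

```text
60 0 1 [-0.84  0.35  0.02  2.39  1.45  0.39 -2.25]
60 0 -1 [-0.44  0.38 -0.43  2.38  1.51  0.55  0.88]
60 0.03 1 [-0.67  0.28 -0.21  2.4   1.32  0.48 -2.12]
60 0.03 -1 [ 0.09  0.5  -1.08  2.38  1.49  0.84  0.96]
60 0.06 1 [-0.5   0.21 -0.43  2.4   1.2   0.55 -2.01]
60 0.06 -1 [ 0.23  0.51 -1.29  2.38  1.42  0.94  1.02]
60 0.09 1 [-0.31  0.15 -0.65  2.4   1.08  0.6  -1.9 ]
60 0.09 -1 [ 0.24  0.34 -1.29  2.38  1.26  0.82  1.12]
60 0.12 1 [-0.33  0.06 -0.65  2.39  0.91  0.62 -1.77]
60 0.12 -1 [ 0.27  0.17 -1.29  2.38  1.04  0.72  1.28]
63 0 1 [-0.61  0.35 -0.21  2.36  1.33  0.43 -2.08]
63 0 -1 [ 0.14  0.61 -1.08  2.34  1.53  0.87  1.01]
63 0.03 1 [-0.43  0.29 -0.43  2.36  1.22  0.51 -1.97]
63 0.03 -1 [ 0.27  0.66 -1.3   2.34  1.49  1.    1.05]
63 0.06 1 [-0.46  0.21 -0.43  2.37  1.06  0.53 -1.84]
63 0.06 -1 [ 0.27  0.51 -1.29  2.35  1.34  0.9   1.12]
63 0.09 1 [-0.27  0.15 -0.65  2.36  0.95  0.59 -1.74]
63 0.09 -1 [ 0.28  0.34 -1.29  2.35  1.17  0.79  1.24]
63 0.12 1 [-0.06  0.08 -0.87  2.35  0.82  0.63 -1.63]
63 0.12 -1 [ 0.32  0.17 -1.29  2.34  0.94  0.71  1.42]
66 0 1 [-0.58  0.35 -0
[... 355 characters left out ...]
 0.09 -1 [ 0.32  0.35 -1.28  2.31  1.08  0.78  1.36]
66 0.12 1 [-0.02  0.09 -0.87  2.31  0.72  0.63 -1.49]
66 0.12 -1 [ 0.35  0.19 -1.28  2.31  0.86  0.71  1.54]
70 0 1 [-0.34  0.38 -0.43  2.28  1.03  0.47 -1.7 ]
70 0 -1 [ 0.33  0.81 -1.3   2.26  1.45  1.03  1.21]
70 0.03 1 [-0.16  0.33 -0.65  2.28  0.98  0.55 -1.65]
70 0.03 -1 [ 0.33  0.67 -1.3   2.27  1.32  0.94  1.27]
70 0.06 1 [-0.17  0.25 -0.65  2.28  0.82  0.57 -1.52]
70 0.06 -1 [ 0.34  0.53 -1.29  2.27  1.16  0.87  1.36]
70 0.09 1 [ 0.03  0.21 -0.86  2.27  0.75  0.64 -1.46]
70 0.09 -1 [ 0.36  0.38 -1.28  2.26  0.98  0.8   1.5 ]
70 0.12 1 [ 0.5   0.35 -1.45  2.25  0.91  0.85 -1.59]
70 0.12 -1 [ 0.39  0.23 -1.28  2.25  0.77  0.75  1.68]
```

View pics/s3.png

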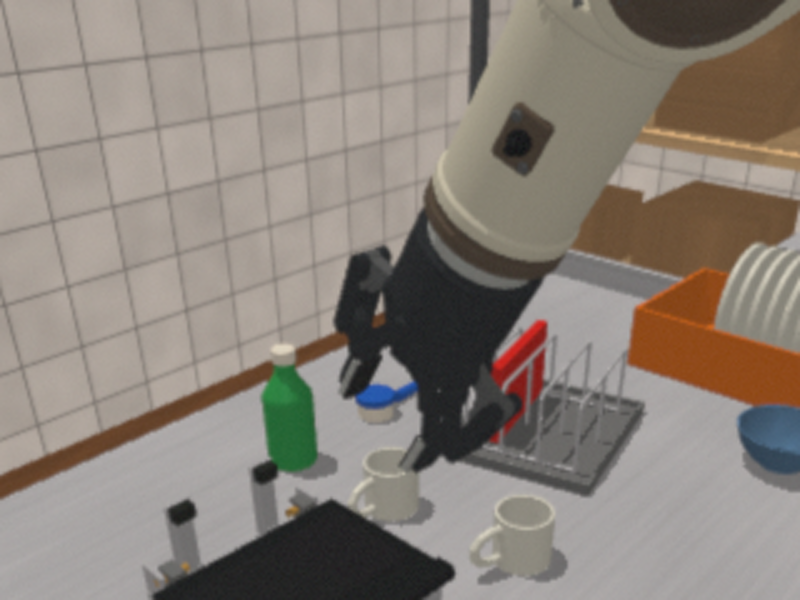

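```bash
python3 - <<'E'
from h import *
G=.06; al=65
p,q=pose(0,al,G,.012,1,gap=.005); d=Rn.from_quat(q).apply([0,0,1])
pre=p-d*.09
r=kin.ik(pre,tool(al,YAW,-1).as_quat()); r=np.array(r); r[6]-=np.pi; print(r.round(2))
bot.set_joints(r)
o=bot.get_obs(); print(o["time_s"],o["position"],pre,q,o["eef_rot"])
bot.line_to(p,q,max_speed=.08)
o=bot.get_obs(); print(o["time_s"],o["position"]-p,o["joint_pos"].round(2),o["ft_force"])
s=optics.capture("side"); crop(s,130,130,330,280,4,"s4.png",[lidpt(-.176,.002,0)])
E
```

```text
[ 0.31  0.34 -1.28  2.33  1.11  0.79 -1.82]
5.3417 [0.40209635 0.23815217 0.15677646] [0.40207223 0.2381646  0.15673432] [0.7081801  0.67203782 0.1489872  0.15699975] [0.70838167 0.67194828 0.14871879 0.1567279 ]
6.6167 [8.29139203e-05 1.67419939e-04 4.25911846e-04] [ 0.11  0.57 -1.03  2.32  1.46  0.8  -2.06] [-0.16968073  0.43586783  0.60107889]
```

View pics/s4.png

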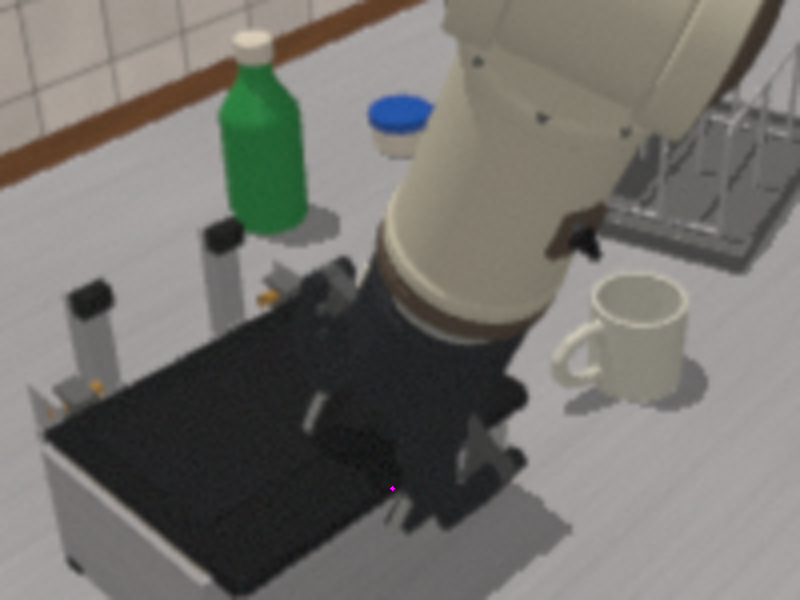

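```bash
cat > tip.py <<'E'
import sys
from h import *
G=.06
def al(phi): return 65+30*phi/95
def go(a,b,step,sp):
    phi=a
    while phi<b-1e-6:
        phi=min(b,phi+step)
        p,q=pose(phi,al(phi),G,S,1)
        bot.line_to(p,q,max_speed=sp)
        o=bot.get_obs(); f=o["ft_force"]
        print("%.0f t=%.2f f=%s J=%s"%(phi,o["time_s"],f.round(1),o["joint_pos"].round(2)))
        if np.linalg.norm(f)>25: print("STOP");break
S=float(sys.argv[4])
go(float(sys.argv[1]),float(sys.argv[2]),float(sys.argv[3]),.1)
s=optics.capture("side"); crop(s,80,60,340,280,3,sys.argv[5],[lidpt(-.176,.002,float(sys.argv[2])),lidpt(0,0,0)])
E
python3 - <<'E'
from h import *
p,q=pose(0,65,.06,.014,1,gap=.001)
bot.line_to(p,q,max_speed=.05); print(bot.get_obs()["ft_force"])
E
python3 tip.py 0 24 8 .014 s5.png
```

```text
[ 0.66325049 -0.35610561 -1.04688631]
8 t=7.30 f=[-7.2 -0.5 -1. ] J=[ 0.2   0.53 -1.09  2.27  1.29  0.78 -1.87]
16 t=7.68 f=[-11.5  -1.1  -0.6] J=[ 0.28  0.51 -1.15  2.23  1.14  0.8  -1.7 ]
24 t=8.07 f=[-17.   -0.9   3.1] J=[ 0.35  0.51 -1.22  2.17  1.02  0.85 -1.56]
```

View pics/s5.png

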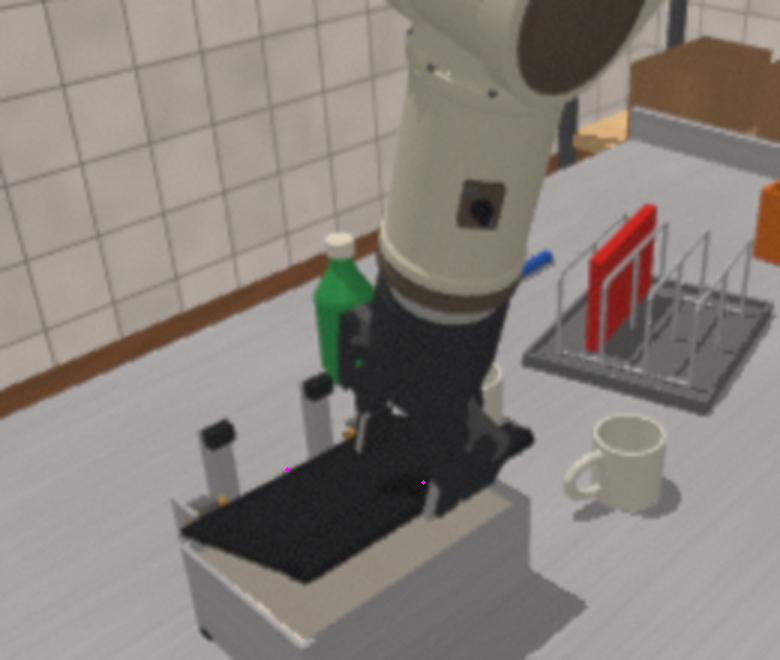

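```bash
cat > p.py <<'E'
s=open('tip.py').read()
s=s.replace("        bot.line_to(p,q,max_speed=sp)","        p=p+RAD*(lidpt(1,0,phi)-HINGE)\n        bot.line_to(p,q,max_speed=sp)")
s=s.replace('S=float(sys.argv[4])','S=float(sys.argv[4]); RAD=-float(sys.argv[6])')
open('tip.py','w').write(s)
E
python3 p.py; python3 tip.py 24 56 8 .014 s6.png .003
```

```text
32 t=8.50 f=[-5.5  1.3  1.3] J=[ 0.41  0.52 -1.27  2.1   0.93  0.91 -1.43]
40 t=8.88 f=[-2.   1.4 -0.5] J=[ 0.44  0.55 -1.29  2.03  0.87  0.98 -1.34]
48 t=9.27 f=[-1.1  0.7 -0.8] J=[ 0.45  0.59 -1.3   1.95  0.82  1.05 -1.25]
56 t=9.65 f=[-0.3  0.4  0.1] J=[ 0.45  0.63 -1.3   1.86  0.79  1.13 -1.18]
```

View pics/s6.png

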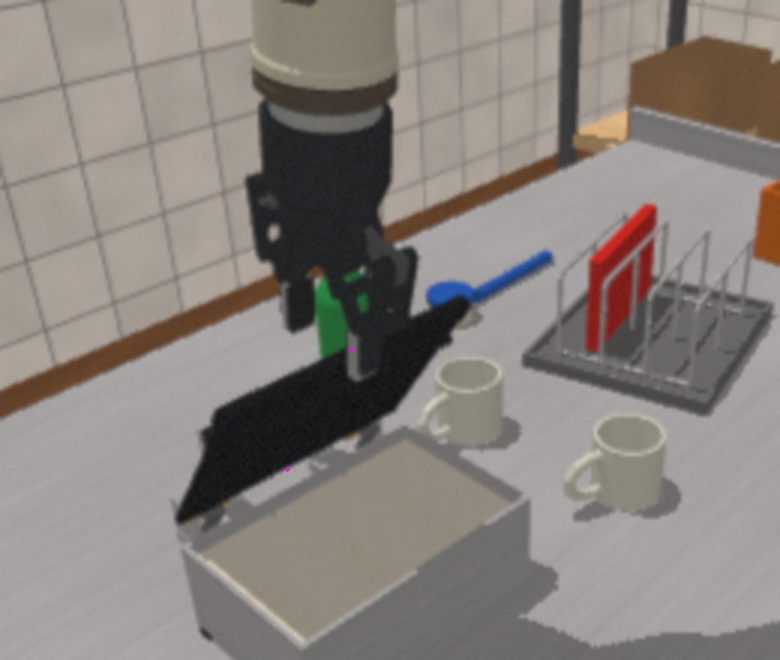

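The lid is at about 56° and the rear finger, at (362, 365), is supporting its underside. I'll continue to just past upright.

```bash
python3 tip.py 56 84 7 .016 s7.png .003; python3 tip.py 84 93 3 .016 s8.png .003
```

```text
63 t=10.05 f=[-1.7  0.1 -0.9] J=[ 0.43  0.66 -1.29  1.79  0.77  1.19 -1.13]
70 t=10.41 f=[-1.3 -0.4 -1. ] J=[ 0.41  0.7  -1.27  1.71  0.75  1.25 -1.08]
77 t=10.77 f=[-1.  -0.4 -1. ] J=[ 0.39  0.75 -1.25  1.62  0.74  1.31 -1.04]
84 t=11.12 f=[-0.1  1.  -0.2] J=[ 0.36  0.79 -1.23  1.54  0.73  1.37 -1.  ]
87 t=11.43 f=[ 0.2 -0.  -0.1] J=[ 0.34  0.81 -1.22  1.5   0.73  1.4  -0.98]
90 t=11.68 f=[-0.5  0.   0.2] J=[ 0.33  0.83 -1.21  1.46  0.73  1.42 -0.96]
93 t=11.93 f=[ 0.4 -0.  -0.3] J=[ 0.31  0.85 -1.2   1.42  0.73  1.45 -0.94]
```

View pics/s8.png

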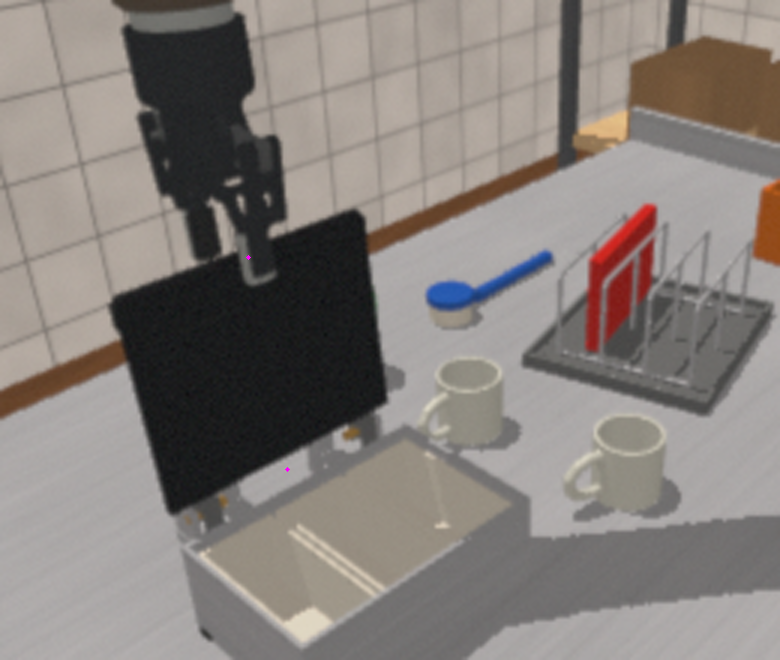

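```bash
python3 - <<'E'
from h import *
uy=np.array([-np.sin(YAW),np.cos(YAW),0])
s=optics.capture("side"); t=optics.capture("top")
for ph in(90,95): print(ph,((proj(s,[lidpt(-.182,.002,ph)+y*uy for y in(.1,-.1)])-[80,60])*3).round(1).tolist())
R=tool(95,YAW,1); n=R.apply([0,1,0]); d=R.apply([0,0,1])
p=lidpt(-.176,.002,95)-n*.0015+d*.020
bot.line_to(p,R.as_quat(),max_speed=.06)
o=bot.get_obs(); print(o["time_s"],o["ft_force"].round(1))
s=optics.capture("side"); t=optics.capture("top")
crop(s,80,60,280,210,4,"s9.png",[lidpt(-.182,.002,95)+y*uy for y in(.1,-.1)]); crop(t,120,110,260,250,4,"t9.png",[lidpt(-.182,.002,95)+y*uy for y in(.1,-.1)])
E
```

```text
90 [[116.7, 301.9], [367.5, 208.8]]
95 [[104.2, 294.8], [353.9, 203.9]]
12.55 [-0.6 -0.6  0.5]
```

View pics/s9.png

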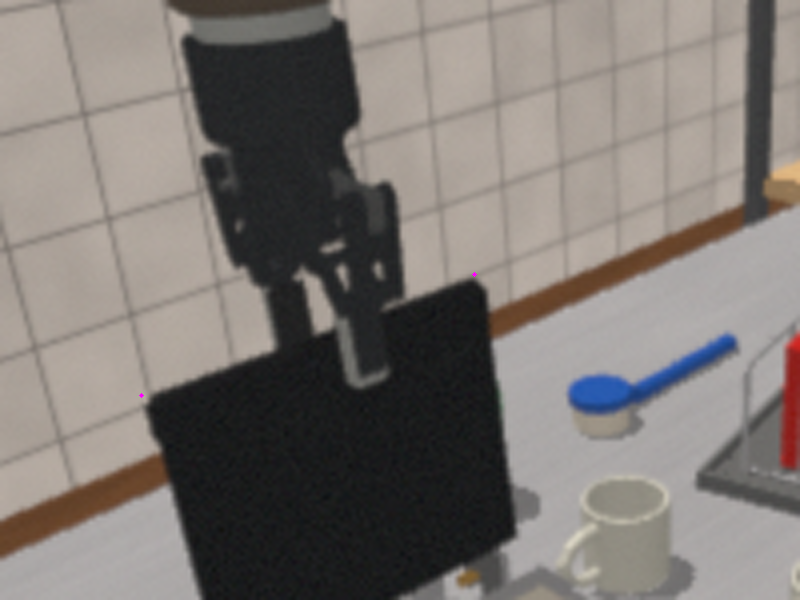

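View pics/t9.png

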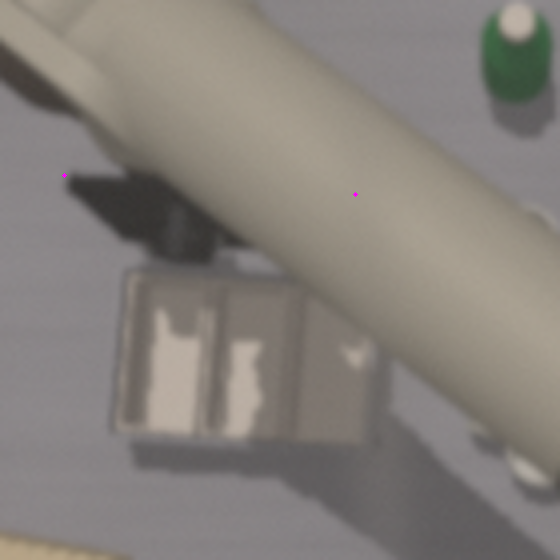

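```bash
python3 - <<'E'
from h import *
R=tool(95,YAW,1); n=R.apply([0,1,0]); d=R.apply([0,0,1])
p=lidpt(-.176,.002,95)-n*.005+d*.020
bot.line_to(p,R.as_quat(),max_speed=.06)
for g in (.03,.02,.0):
    gripper_to(g); o=bot.get_obs(); print(o["time_s"],o["finger_gap"],o["ft_force"].round(1),o["torque"].round(2))
    s=optics.capture("side"); crop(s,80,60,280,210,4,"s10_%d.png"%(g*1000))
E
```

```text
13.3 0.029733908624571058 [-0.  -0.2  0.7] [-0.05 -0.1  -0.02]
13.6083 0.020123564259332396 [-0.7 -0.4  0.7] [ 0.05 -0.08  0.02]
13.8917 0.010628046747525334 [ 3.   0.7 -0.8] [ 0.05 -1.03  0.02]
```

View pics/s10_0.png

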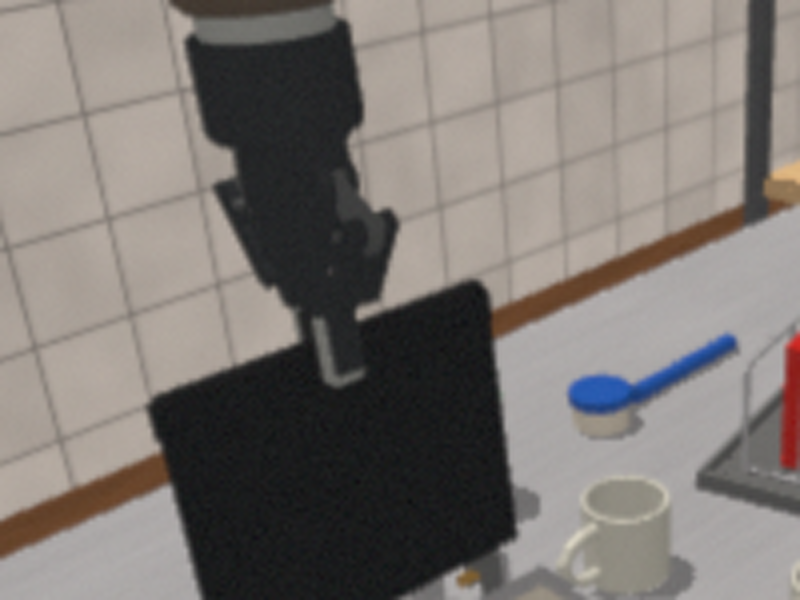

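```bash
python3 - <<'E'
from h import *
H=HINGE-[.003,0,0]; uy=np.array([-np.sin(YAW),np.cos(YAW),0])
o=bot.get_obs(); p0=np.array(o["position"]); R0=Rn.from_quat(o["eef_rot"])
print((p0-H).round(4))
for a in (2.5,5):
    r=Rn.from_rotvec(-uy*np.radians(a))
    bot.line_to(H+r.apply(p0-H),(r*tool(95,YAW,1)).as_quat(),max_speed=.04)
    o=bot.get_obs(); print(o["time_s"],o["finger_gap"],o["ft_force"].round(1),o["torque"].round(2))
s=optics.capture("side"); crop(s,80,60,280,260,3,"s11.png")
E
```

```text
[ 0.0145 -0.0006  0.1559]
14.2417 0.010739592465875802 [ 3.3  1.7 -1.9] [ 0.34 -1.02  0.02]
14.5583 0.010900554240058749 [ 2.4  0.2 -2.3] [ 0.22 -0.82  0.02]
```

View pics/s11.png

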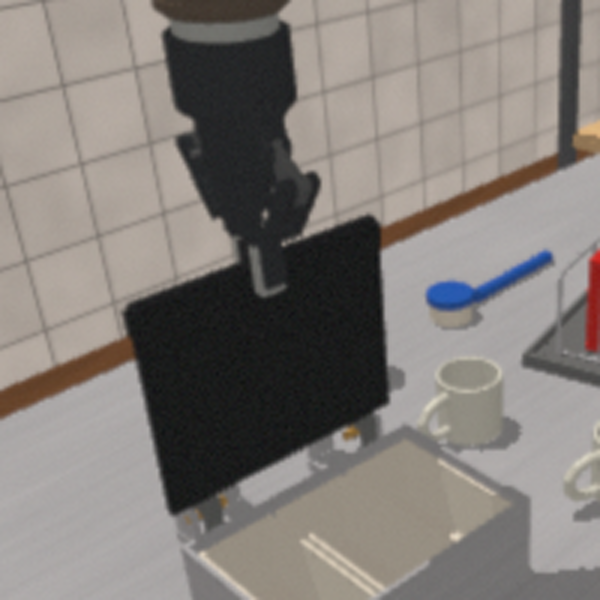

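The lid is held upright and the forces are low. I'll lift it straight up.

```bash
python3 - <<'E'
from h import *
o=bot.get_obs(); p0=np.array(o["position"]); 
for dz,sp in((.006,.03),(.014,.03),(.025,.05),(.04,.06)):
    bot.line_to(p0+[0,0,dz],max_speed=sp)
    o=bot.get_obs(); print(dz,o["time_s"],o["finger_gap"],o["ft_force"].round(1),o["torque"].round(2),(o["position"]-p0).round(4))
    if np.linalg.norm(o["ft_force"])>20: print("STOP");break
s=optics.capture("side"); crop(s,80,40,280,240,3,"s12.png")
E
```

```text
0.006 14.9583 0.0104557124599022 [ 2.   0.6 -1.5] [-0.2  -0.71  0.08] [ 0.0002 -0.0002  0.0062]
0.014 15.375 0.010630920405642737 [-0.5 -0.3 -3.2] [-0.01 -0.02  0.02] [-0.0007  0.0004  0.0142]
0.025 15.7417 0.01043210359576165 [-0.4  0.3 -4.2] [ 0.01 -0.03  0.01] [0.0001 0.0003 0.0256]
0.04 16.1417 0.010896289111527326 [-0.9  0.4 -3.3] [-0.03 -0.04 -0.01] [0.0002 0.0003 0.0406]
```

View pics/s12.png

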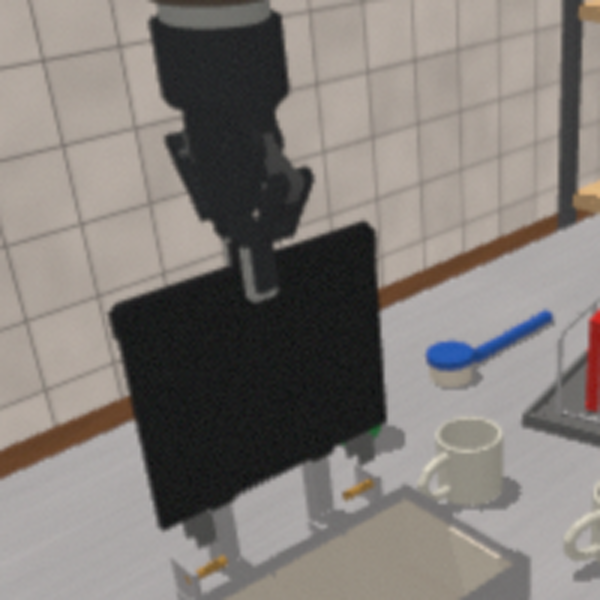

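```bash
cat >> h.py <<'E'
def rk(x,y,z): return RACK+np.array([x*np.cos(RYAW)-y*np.sin(RYAW),x*np.sin(RYAW)+y*np.cos(RYAW),z])
def place(x,z,alpha):
    R=tool(alpha,RYAW,1); n=R.apply([0,1,0]); d=R.apply([0,0,1])
    return rk(x,0,z)-d*.1566+n*.002, R.as_quat()
E
python3 - <<'E'
from h import *
o=bot.get_obs(); p0=np.array(o["position"])
bot.line_to(p0+[0,0,.09],max_speed=.12)
p,q=place(-.042,.20,90); print(p, bot.get_obs()["position"])
try: bot.line_to(p,q,max_speed=.15)
except Exception as e: print(e)
o=bot.get_obs(); print(o["time_s"],o["finger_gap"],o["ft_force"].round(1),o["position"]-p,o["joint_pos"].round(2))
s=optics.capture("side"); crop(s,180,0,400,200,3,"s13.png")
E
```

```text
[ 0.52662156 -0.24740568  0.3566    ] [0.58849446 0.2275505  0.3687271 ]
20.4417 0.010416701711439803 [-0.6 -0.4 -2.5] [1.02660288e-04 4.97110829e-04 9.84542319e-05] [ 1.33  0.68 -1.49  1.55  0.68  1.54  0.08]
```

View pics/s13.png

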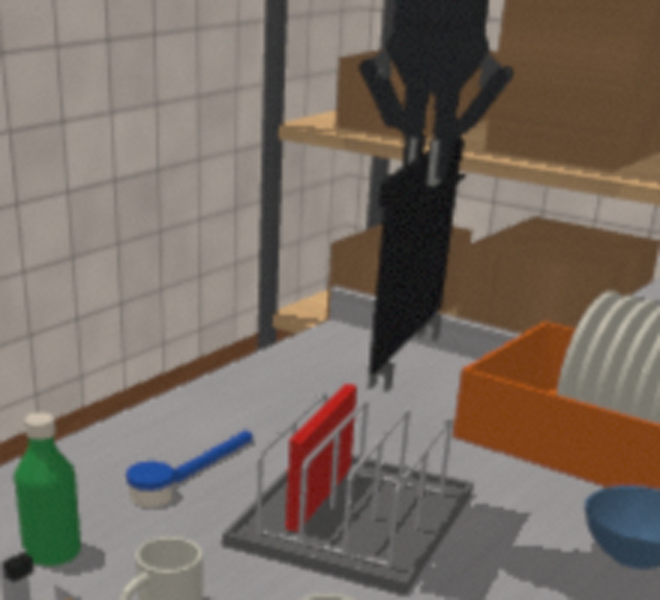

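```bash
python3 - <<'E'
from h import *
p,q=place(-.042,.122,96.5)
print(kin.ik(p,q))
bot.line_to(p,q,max_speed=.1)
p2,q2=place(-.042,.02,96.5); r=kin.ik(p2,q2); print(r)
o=bot.get_obs(); print(o["time_s"],o["finger_gap"],o["ft_force"].round(1),o["joint_pos"].round(2))
ry=np.array([-np.sin(RYAW),np.cos(RYAW),0])
pts=[lidpt(x,0,96.5,RYAW,rk(-.042,0,.122))+y*ry for x in(-.182,0) for y in(-.1,-.072,.072,.1)]
pts+=[rk(x,y,.0995) for x in(-.072,-.024) for y in(-.0825,.0825)]
s=optics.capture("side"); crop(s,250,50,390,200,4,"s14.png",pts)
t=optics.capture("top"); crop(t,270,130,400,230,6,"t14.png",pts)
E
```

```text
[ 1.15585173  0.7691329  -1.33290475  1.54300427  0.75350745  1.53985982
  0.01401743]
[ 1.13038496  0.86705753 -1.2573669   1.64528826  0.85110203  1.39759872
 -0.05282225]
21.45 0.010865010346443531 [-0.1  0.1 -3.2] [ 1.16  0.77 -1.34  1.54  0.76  1.54  0.01]
```

View pics/s14.png

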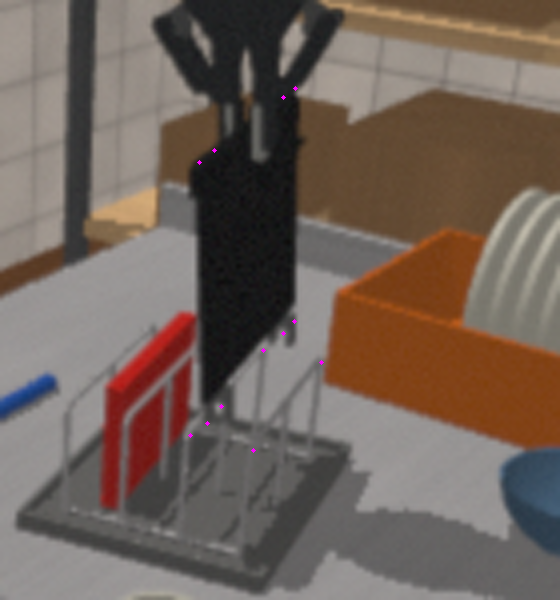

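View pics/t14.png

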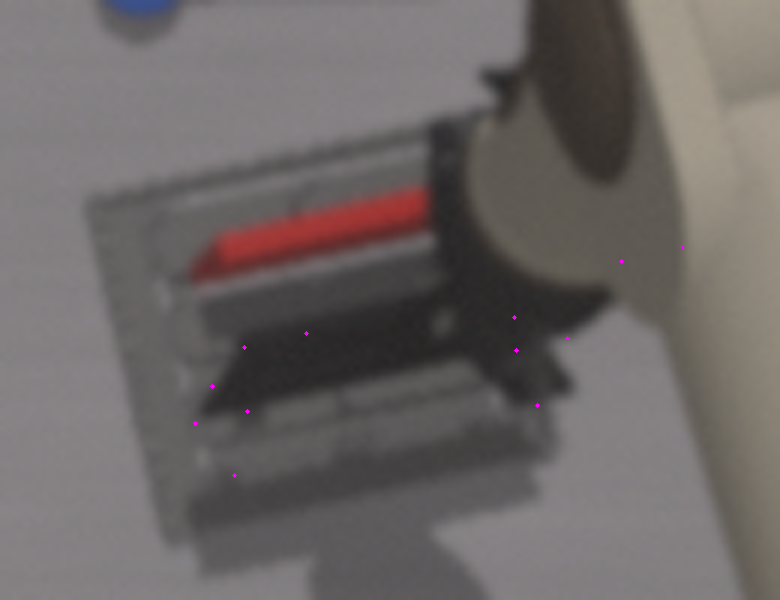

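The lid matches the predicted pose to about 1 px and the hooks are above the front slot. I'll lower it, watching the force.

```bash
python3 - <<'E'
from h import *
f0=bot.get_obs()["ft_force"]
for z in (.09,.05,.025):
    p,q=place(-.042,z,96.5); bot.line_to(p,q,max_speed=.06)
    o=bot.get_obs(); f=o["ft_force"]; print(z,o["time_s"],f.round(1),o["torque"].round(2))
    if np.linalg.norm(f-f0)>6: print("STOP"); break
else:
    for z in np.arange(.0235,.010,-.001):
        p,q=place(-.042,z,96.5); bot.line_to(p,q,max_speed=.02)
        o=bot.get_obs(); f=o["ft_force"]; print(round(z,4),round(o["time_s"],2),f.round(1),o["torque"].round(2))
        if f[2]-f0[2]>5: print("touch"); break
s=optics.capture("side"); crop(s,250,80,390,230,4,"s15.png")
E
```

```text
0.09 22.2333 [ 0.1  0.4 -3.1] [ 0.04 -0.16  0.01]
0.05 23.05 [-0.1  0.3 -3.6] [ 0.09 -0.27  0.01]
0.025 23.6167 [ 1.   0.1 -3.3] [ 0.12 -0.26  0.03]
0.0235 23.87 [-0.9  0.  -3. ] [ 0.11 -0.26 -0.04]
0.0225 24.12 [ 0.3  0.1 -3.6] [ 0.07 -0.18  0.02]
0.0215 24.37 [ 0.3  0.3 -3.1] [ 0.05 -0.24 -0.02]
0.0205 24.62 [-0.5 -0.1 -2.8] [ 0.08 -0.21  0.08]
0.0195 24.87 [-0.3 -0.6 -3. ] [ 0.07 -0.18 -0.01]
0.0185 25.12 [-0.2 -0.1  0.6] [ 0.07  0.09 -0.01]
0.0175 25.37 [-1.1  0.4  7.9] [ 0.07  0.42 -0.01]
touch
```

View pics/s15.png

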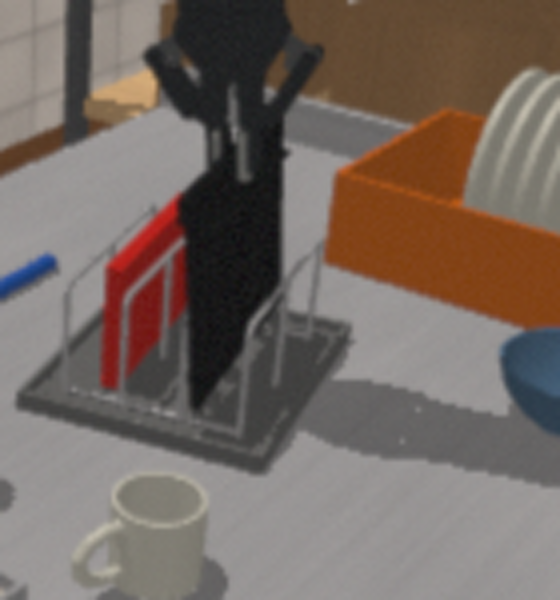

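```bash
python3 - <<'E'
from h import *
for a in (97.2,97.9,98.6):
    p,q=place(-.042,.0180,a); bot.line_to(p,q,max_speed=.02)
    o=bot.get_obs(); f=o["ft_force"]; print(a,f.round(1),o["torque"].round(2))
    if f[0]<-3: break
gripper_to(.022); o=bot.get_obs(); print(o["time_s"],o["finger_gap"],o["ft_force"].round(1))
s=optics.capture("side"); crop(s,250,80,390,230,4,"s16.png")
gripper_to(.05); bot.wait(.3)
o=bot.get_obs(); print(o["time_s"],o["finger_gap"],o["ft_force"].round(1))
s=optics.capture("side"); crop(s,250,80,390,230,4,"s17.png")
E
```

```text
97.2 [-0.7  0.   6.9] [ 0.03  0.33 -0.05]
97.9 [-0.2  0.6  7.6] [ 0.03  0.33 -0.08]
98.6 [-1.7  0.2  8.4] [-0.03  0.57 -0.25]
26.4417 0.021997121391300792 [-0.2  0.3 -0.2]
27.175 0.050037169527586814 [ 0.6  0.3 -0.4]
```

View pics/s17.png

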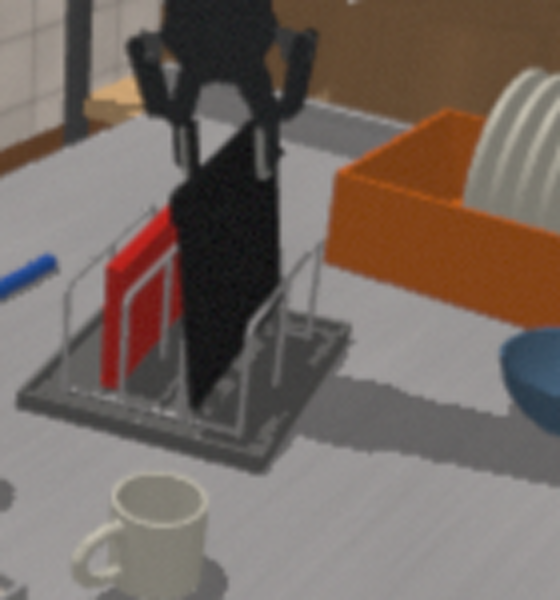

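```bash
python3 - <<'E'
from h import *
gripper_to(.07)
o=bot.get_obs(); d=Rn.from_quat(o["eef_rot"]).apply([0,0,1]); p=np.array(o["position"])
bot.line_to(p-d*.03,max_speed=.06); print(bot.get_obs()["ft_force"].round(1))
bot.line_to(p-d*.14,max_speed=.12)
bot.wait(.5)
o=bot.get_obs(); print(o["time_s"],o["ft_force"].round(1),o["position"])
s=optics.capture("side"); crop(s,90,50,390,275,2.6,"s18.png")
t=optics.capture("top"); crop(t,90,100,400,300,2.5,"t18.png")
E
```

```text
[-0.9 -0.1  0.3]
29.775 [-0.6 -0.6 -0.2] [ 0.56968724 -0.2369467   0.31090597]
```

View pics/s18.png

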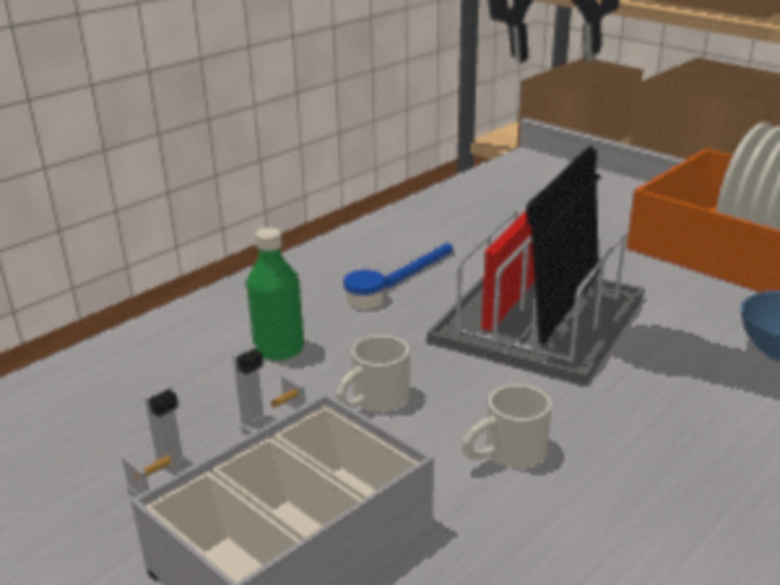

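View pics/t18.png

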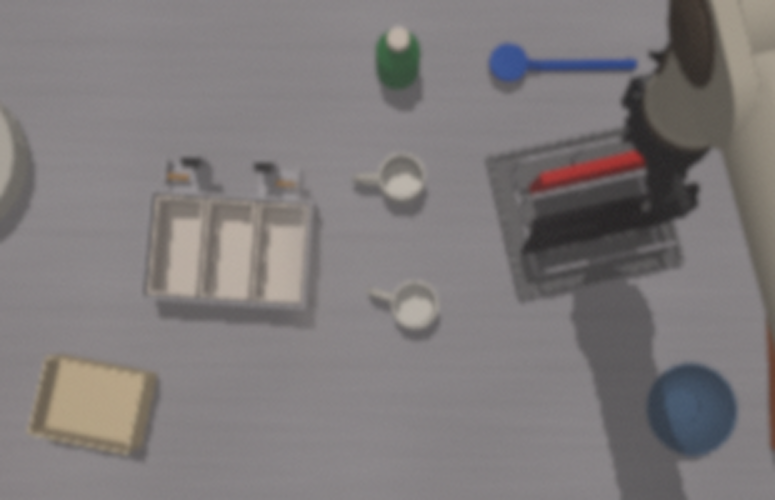

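```bash
python3 - <<'E'
from h import *
bot.wait(.3); print(bot.get_obs()["time_s"],bot.get_obs()["ft_force"].round(1)); bot.close_job()
E
```

```text
30.175 [-0.4  0.6  0.3]
the job is handed in; nothing more can be done
```

The lid is off the station and standing hinge side down in the rack's front slot. I handed the job in at 30.2 s.

- **Tipping:** I put the open jaws around the front lip and tipped the lid with the rear finger until it leaned back on its stops. The highest wrist force I read was about 17 N, at 24° open. The finger was pressing the lid towards the hinge, so I moved the path 3 mm away from the hinge and the force fell to a few newtons.
- **Lifting:** I gripped the lip from above, turned the lid back to vertical and lifted it straight up off the pins. It was carried upright.
- **Placing:** I lowered it in 1 mm steps until it touched the floor at the expected height. The floor pressed back with about 8–12 N. I then leaned it about 8° onto the divider behind it before opening the fingers, so it was set down, not dropped.

**Last checks:** After I backed off 14 cm, both cameras showed the lid resting in the front slot. The pins were bare, and the mugs, soap, board, tub, brush and bowl were where they started by eye; I did not measure them. Wrist force was about zero, so the robot was touching nothing.

**What disagreed or failed:**
- The upright lip stood about 5 mm nearer the robot than my first measurement predicted. I corrected for this before gripping.
- The gripper read 10.6 mm on the 12 mm lip. I did not look into that, but the grip held.
- One early straight-line move was refused as out of joint range, so I took another arm posture.

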